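# Lay a fragile framed filter in a sprung inspection nest

## Robot

A 6-joint arm with a two-finger parallel gripper is mounted at the origin on the work surface. World frame = base frame: x ahead of the robot, y to its left, z up, the work surface at z = 0. Lengths are in m, angles in rad, forces in N, time in s.
With the tool pointing down it reaches from about 0.35 to 0.775 m from the base axis. Payload 7.3 kg.
Tool frame: the origin (TCP) lies on the centre line of the jaws, within the pads' length; the fingertips stand 19 mm ahead of it and the grasp point (between the pads) is the TCP; z points along the fingers, y is the line along which they close (so a half turn about z gives the same grasp; the last joint's range is limited). The gripper opens to 92 mm and grips with 3 to 60 N. Pads are 19 mm wide; open, the fingers measure 130 mm over their backs; the gripper's body (75 mm by 190 mm) begins 47 mm behind the grasp point.
Start: joints at [-1.434, 0.342, 1.524, -0, 1.275, -0.146], TCP at [0.147, -0.504, 0.246] pointing down, gripper open.
Joint ranges: [-2.53, 2.53], [-0.77, 2.02], [0.04, 2.7], [-1, 4.14], [0.28, 2.66], [-3.11, 3.11]. Speed limits (rad/s): [2.57, 2.57, 3.14, 3.14, 3.14, 3.14].

## Interface

Orientations are given as a unit quaternion [w, x, y, z].
In Python, from plant import * gives the robot as it stands.
- The arm moves only by the shell command python3 -m creep 'ROWS'. ROWS is text: rows parted by semicolons, each of 7 numbers parted by spaces: the shift along the tool's x, y, z in m, then the turn, a rotation vector about the tool's x, y, z in degrees, then the finger opening in m, from 0 to 0.0918. A call has 1 to 5 rows; each row is the pose to reach, as a shift and turn from the pose commanded when the call began, along the tool's axes at that moment; what a row does not reach only later rows make up. A row lasts 1/10 s, in which the tool goes at most 50 mm and 8.59 degrees, less where a joint would pass 70% of its speed; a pose out of reach is approached as far as the arm can. A call with a gripper value outside its range is refused whole. The fingers move at their own pace and stop on an object; the grip force is fixed at half the most. Time passes only in rows, so rows that repeat a pose let the fingers close. It gives the time, the measured TCP pose, the force, the opening and the grip force at its end, in the units of the state.
- sense(): the state, without advancing time (a new reading comes with each control period).
- read_camera(name): name is "scene" or "top"; returns a dict with "img" (384x512x3 uint8, blue, green, red), "intrinsics" (3x3 intrinsics, pixels), "world_to_cam" (4x4, takes a point from world to camera coordinates). Camera axes: x right, y down, z forward; pixel columns grow to the right and rows downward; lengths in m; the calibration is good to about 2 mm. A picture is of the moment at which its call begins. There is no depth.
- finish_job(): hands the job in; it is judged then, once.
The state is a dict: "time": time; "joint_positions": joint angles; "dq": joint speeds; "joint_efforts": joint torques, N m; "eef_pos": TCP position; "tool_rot": TCP orientation; "contact_force": force on the tool from outside, world axes, zero at the start; "wrist_torque": the same for the moment, N m; "gripper_width": finger opening in m; "grasp_force": force on a finger pad.
Only numpy, scipy, OpenCV 4.12 (cv2) and the standard library are available. Lean on these libraries where they do the work, as an engineer would, in place of code of your own. Each camera call takes 0.05 s, during which the arm holds its last target. There are 200 camera calls.

## Task

Take the blue filter frame out of the sloping rack and lay it flat in the sprung nest of the inspection stage, between the four blue corner guides, with its white bezel face up. It is fragile: use a light grip of about 20 to 30 N, lower it slowly until you feel the nest carry it while you still hold it, and only then let go, never pressing it against the nest with more than 12 N. Leave the amber filter, the lens and the screwdriver where they are.

Things in the scene. Friction and masses are not known exactly. Their poses are not given: they have to be found in the camera images.
- blue_filter: the part to move: black frame 80 mm long (its x) by 50 mm wide (y) by 10 mm thick (z), 60 to 130 g, blue glass, blue strip on the top end, white bezel on one face. Origin: centre of the plain black back; +z points out of the bezel face. It stands on end in one of the rack's two places, its +x pointing up the slope, leaning back 35 deg from vertical, bezel towards the robot and up.
- blue_mid (a point): middle of the blue frame (5 mm from its back), axes as the frame. Hold it here by the flat long sides, fingers closing along y; they stand free. A tool tilted 35 deg along the lean, pointing down and away from the robot, meets it 20 deg off its face normal; turned 55 deg about the closing line the frame then lies level, the tool tilted 20 deg the other way.
- amber_filter: bystander: the same frame with amber glass and end strip in the rack's other place, 150 mm beside the blue one. Origin and axes alike.
- rack: fixed orange base plate 130 x 210 x 12 mm with two white sloping holders, 30 mm wide (narrower than a frame), at y = -75 and +75 mm. Origin on the table under the frames' feet; +x is the way they lean. A low front lip hides 4 mm of a frame's foot with 3 mm play: draw the frame up along its own +x by 15 mm first. A frame's back centre is at x = 23 mm, z = 73 mm.
- stage: fixed inspection stage: aluminium base 130 x 110 x 14 mm, origin on the table at its centre, z up. A column carries the level sprung nest, centred over the origin: a seat for the frame, its long side along the stage's x, either end first, between four blue corner guides 7 mm taller than the seat, with 3 mm clearance per side.
- nest_mid (a point): point on the stage's axis 60 mm over the table (fixed, NOT the seat's height). The column was set by hand: the seat lies anywhere from 45 to 75 mm over the table, is not reported, and must be felt. It gives from about 1.4 N, 0.8 N per mm for 5 mm (5.4 N), then is hard. Guides and wide seat ends lie beyond 30 mm along x; between, the seat is 34 mm wide and fingers pass its edges freely.
- lens: bystander: loose black lens barrel standing upright, 48 mm across, 62 mm tall, origin under its foot
- driver: bystander: loose screwdriver 150 mm long lying on the table
Mind the look-alikes: they are no part of the job. What is shaped like the blue_filter but green is not meant. Of the things shaped like the rack, the orange one is meant.

How it is judged:
By the outcome, as a careful person would: the job done as asked, in the order asked, and still so for the second after the job is handed in, with the robot touching nothing.
It also fails if it takes over 45 s, if anything falls off the work surface, if the arm or the gripper's body presses on something with over 40 N, if the wrist force passes 120 N, or if a joint passes its speed limit or range.

## Working session

There is one attempt and no reset: what is moved stays moved. The work goes in short steps, Python scripts to look and compute and a shell command to move; the robot and the scene stay as the last step left them, time stands still between calls to the robot, and variables do not carry over. Pictures are saved under pics/ and viewed, at most 10 in all, crops included, and the job is handed in when it is done.

```bash
ls; mkdir -p pics; python3 - <<'E'
from plant import *
import cv2,pickle
d={}
for n in("scene","top"):
    c=read_camera(n);d[n]=c;cv2.imwrite(f"pics/{n}0.png",cv2.resize(c["img"],(768,576),interpolation=cv2.INTER_CUBIC))
    print(n,c["intrinsics"],c["world_to_cam"])
pickle.dump(d,open("cams.pkl","wb"))
s=sense();print({k:s[k] for k in("time","eef_pos","tool_rot","contact_force","gripper_width")})
E
```

```text
pics
scene [[373.63178476   0.         255.31840356]
 [  0.         373.63178476 193.44708246]
 [  0.           0.           1.        ]] [[-0.49752587  0.86730839  0.01562563  0.20995578]
 [ 0.57318146  0.3422158  -0.74454776 -0.24064149]
 [-0.65109986 -0.36147545 -0.6673863   1.37264695]
 [ 0.          0.          0.          1.        ]]
top [[356.81554147   0.         248.91885086]
 [  0.         356.81554147 195.82226599]
 [  0.           0.           1.        ]] [[ 0.01836379 -0.99981882  0.00500888  0.04935766]
 [-0.99771071 -0.01865073 -0.0650037   0.49222307]
 [ 0.06508535 -0.0038037  -0.99787245  0.79069544]
 [ 0.          0.          0.          1.        ]]
{'time': 0.1, 'eef_pos': array([ 0.14647873, -0.50381485,  0.24515245]), 'tool_rot': array([-6.47268573e-04,  9.90020218e-01,  1.40923909e-01,  5.13323490e-06]), 'contact_force': array([-0.03103619, -0.03981549,  0.32549486]), 'gripper_width': 0.09189785445385684}
```

View pics/scene0.png

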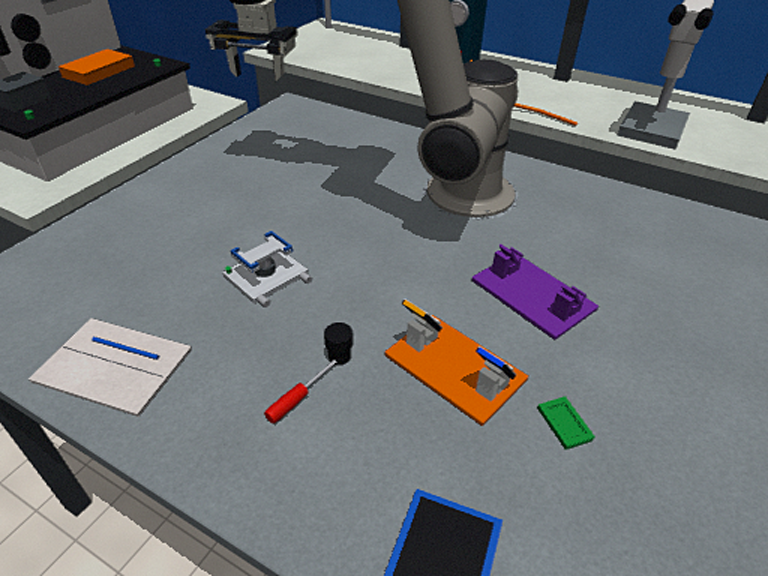

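View pics/top0.png

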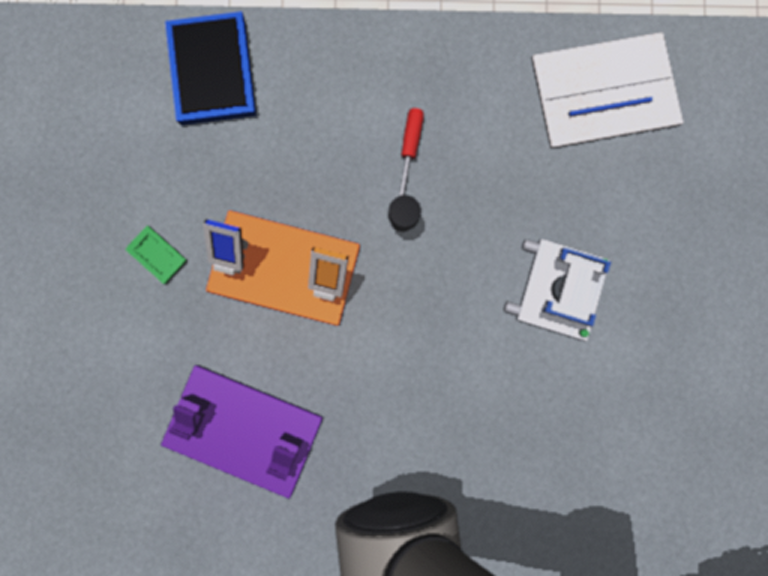

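The pictures show the blue filter at top-view (225,247), amber at (328,274), the orange rack around (283,268), and the stage around (565,290), with blue guides at its upper and lower ends. In the scene view, blue is at (495,362) and the stage guides at (262,248). All coordinates are in the 768-px views.

```bash
cat > h.py <<'E'
import cv2,pickle,numpy as np
def ray(c,uv):
    T=c["world_to_cam"];R,t=T[:3,:3],T[:3,3]
    d=np.linalg.solve(c["intrinsics"],[uv[0],uv[1],1.]);return -R.T@t,R.T@d
def onz(c,uv,z):
    o,d=ray(c,uv);return o+d*(z-o[2])/d[2]
def tri(c1,u1,c2,u2):
    P=[c["intrinsics"]@c["world_to_cam"][:3] for c in(c1,c2)]
    X=cv2.triangulatePoints(P[0],P[1],np.array(u1,float).reshape(2,1),np.array(u2,float).reshape(2,1));return (X[:3]/X[3]).ravel()
def proj(c,X):
    p=c["intrinsics"]@(c["world_to_cam"]@np.append(X,1))[:3];return p[:2]/p[2]
def mask(c,lo,hi,box): # box in 768 px: x0,y0,x1,y1
    m=cv2.inRange(cv2.cvtColor(c["img"],cv2.COLOR_BGR2HSV),lo,hi)
    b=[int(v/1.5) for v in box];k=np.zeros_like(m);k[b[1]:b[3],b[0]:b[2]]=m[b[1]:b[3],b[0]:b[2]];return k
def rect(m):
    return cv2.minAreaRect(cv2.findNonZero(m))
def quad(m):
    h=cv2.convexHull(cv2.findNonZero(m));return cv2.approxPolyN(h,4,ensure_convex=True).reshape(-1,2)
E
python3 - <<'E'
from h import *
np.set_printoptions(precision=4,suppress=True)
d=pickle.load(open("cams.pkl","rb"));T,S=d["top"],d["scene"]
m=mask(T,(5,120,100),(20,255,255),(190,190,380,340));q=quad(m)
P=np.array([onz(T,p,.012) for p in q]);print("rack",q.tolist(),P[:,:2],"sides",np.linalg.norm(np.roll(P,-1,0)-P,axis=1),"mid",P.mean(0))
for n,c,b in(("T",T,(520,230,620,350)),("S",S,(215,220,320,300))):
    m=mask(c,(100,110,60),(125,255,255),b);print(n,"guides",quad(m).tolist(),m.sum()//255)
    cv2.imwrite(f"pics/st{n}.png",cv2.resize(c["img"][int(b[1]/1.5):int(b[3]/1.5),int(b[0]/1.5):int(b[2]/1.5)],None,fx=6,fy=6,interpolation=cv2.INTER_NEAREST))
for n,c,b in(("T",T,(195,205,260,285)),("S",S,(460,330,530,400))):
    m=mask(c,(110,150,60),(130,255,255),b);print(n,"blue",quad(m).tolist(),m.sum()//255)
a=cv2.imread("pics/stT.png");b=cv2.imread("pics/stS.png")
f=np.vstack([T["img"][130:230,130:250],S["img"][215:285,250:370]])
f=cv2.resize(f,None,fx=3.3,fy=3.3,interpolation=cv2.INTER_NEAREST)
h=max(a.shape[0],b.shape[0],f.shape[0]);pad=lambda i:np.pad(i,((0,h-i.shape[0]),(0,0),(0,0)))
o=np.hstack([pad(a),pad(b)]);print(a.shape,b.shape);cv2.imwrite("pics/stage1.png",o[:600,:800] if o.shape[1]<=800 else cv2.resize(o,(800,int(o.shape[0]*800/o.shape[1]))))
cv2.imwrite("pics/filt1.png",f[:600])
E
```

```text
rack [[226, 217], [137, 194], [152, 140], [240, 162]] [[0.4425 0.1094]
 [0.4909 0.3124]
 [0.6155 0.2829]
 [0.5685 0.0803]] sides [0.2087 0.1281 0.208  0.1294] mid [0.5294 0.1962 0.012 ]
T guides [[395, 217], [363, 207], [375, 165], [407, 174]] 174
S guides [[168, 181], [152, 167], [180, 153], [197, 166]] 108
T blue [[155, 174], [143, 171], [137, 145], [158, 152]] 262
S blue [[333, 245], [317, 234], [320, 231], [336, 242]] 76
(480, 402, 3) (324, 420, 3)
```

View pics/stage1.png

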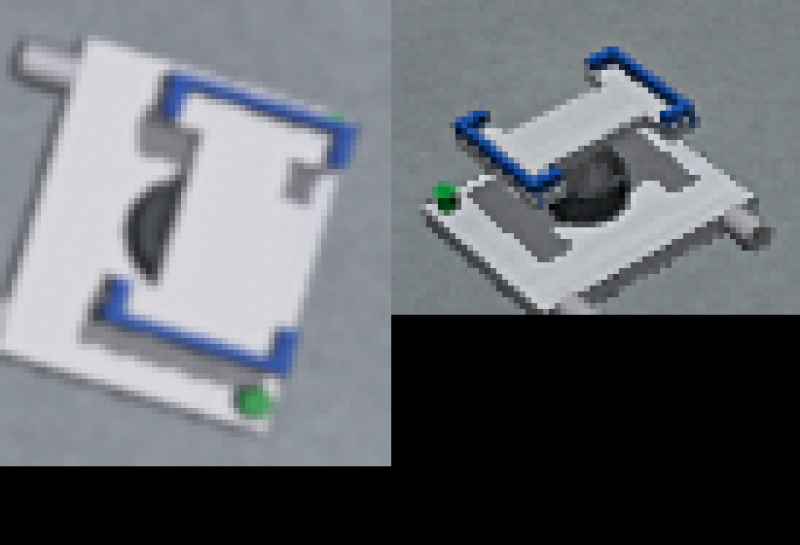

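View pics/filt1.png

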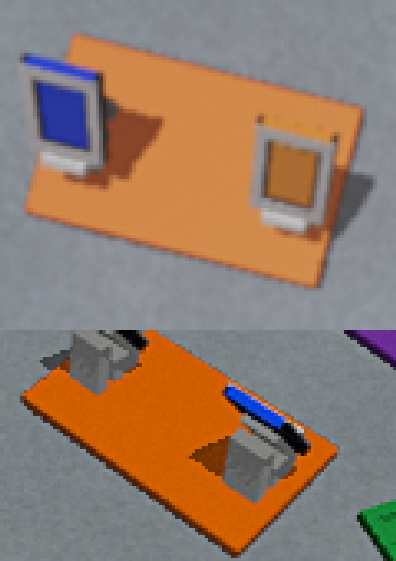

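Stage crop: the guides form a clear pair of U-shapes, at top-view full-res (363–407, 165–217). Filter crop: the blue glass and strip are distinct, with grey bezel towards the robot. Next step is turning these into poses.

```bash
python3 - <<'E'
from h import *
np.set_printoptions(precision=4,suppress=True)
d=pickle.load(open("cams.pkl","rb"));T,S=d["top"],d["scene"]
G=[((395,217),(180,153)),((363,207),(197,166)),((375,165),(168,181)),((407,174),(152,167))]
X=np.array([tri(T,a,S,b) for a,b in G]);print("guides",X,X.mean(0))
for z in(.06,.07,.08):
    P=np.array([onz(T,a,z) for a,_ in G]);v=(P[3]+P[2]-P[0]-P[1]);print(z,P.mean(0),np.linalg.norm(np.roll(P,-1,0)-P,axis=1),np.degrees(np.arctan2(v[1],v[0])),[proj(S,p).round(1).tolist() for p in P])
w=mask(T,(0,0,185),(180,45,255),(520,230,620,350));
n,l,st,c=cv2.connectedComponentsWithStats(w);print("white",st[1:][st[1:,4]>50].tolist())
gm=mask(T,(45,120,40),(80,255,255),(520,230,620,350));print("green",onz(T,rect(gm)[0],.016))
for nm,lo,hi,b in(("blue",(110,150,60),(130,255,255),(195,205,260,285)),("amber",(5,100,100),(25,255,255),(300,240,350,300))):
    m=mask(T,lo,hi,b)
    if nm=="amber": m=cv2.inRange(cv2.cvtColor(T["img"],cv2.COLOR_BGR2HSV),(5,170,100),(25,255,255))&m
    n,l,st,c=cv2.connectedComponentsWithStats(m)
    for i in range(1,n):
        if st[i,4]>15:
            k=(l==i).astype(np.uint8);print(nm,st[i].tolist(),c[i].tolist(),rect(k),"glass@.0787",onz(T,c[i],.0787),"strip@.1086",onz(T,c[i],.1086))
m=mask(S,(110,150,60),(130,255,255),(460,330,530,400));print("S strip",rect(m))
E
```

```text
guides [[ 0.4483 -0.2481  0.0715]
 [ 0.466  -0.1788  0.0632]
 [ 0.5582 -0.2085  0.059 ]
 [ 0.5405 -0.2764  0.0682]] [ 0.5032 -0.2279  0.0654]
0.06 [ 0.5049 -0.2327  0.06  ] [0.0712 0.0946 0.0712 0.0965] -16.007738212241016 [[178.6, 155.5], [192.8, 166.1], [165.5, 180.3], [151.0, 169.0]]
0.07 [ 0.504  -0.2289  0.07  ] [0.0702 0.0933 0.0702 0.0953] -16.00773821224099 [[179.3, 153.2], [193.4, 163.7], [166.4, 177.6], [152.0, 166.5]]
0.08 [ 0.5031 -0.225   0.08  ] [0.0693 0.0921 0.0693 0.094 ] -16.00773821224099 [[180.0, 150.9], [194.1, 161.2], [167.2, 174.9], [152.9, 164.0]]
white [[346, 160, 57, 65, 1877]]
green [ 0.4391 -0.2583  0.016 ]
blue [137, 147, 22, 7, 52] [147.44230769230768, 149.94230769230768] ((147.5294189453125, 149.8823699951172), (21.828205108642578, 2.425356149673462), 14.03624439239502) glass@.0787 [0.5796 0.2734 0.0787] strip@.1086 [0.5739 0.2649 0.1086]
blue [141, 155, 15, 20, 210] [148.36190476190475, 164.36190476190475] ((148.2475128173828, 164.47525024414062), (20.29875946044922, 12.73647689819336), 84.2894058227539) glass@.0787 [0.5492 0.2704 0.0787] strip@.1086 [0.5447 0.262  0.1086]
amber [209, 165, 22, 7, 56] [219.51785714285714, 167.91071428571428] ((219.52944946289062, 167.8823699951172), (21.828205108642578, 2.425356149673462), 14.03624439239502) glass@.0787 [0.5445 0.1213 0.0787] strip@.1086 [0.5403 0.1189 0.1086]
amber [211, 174, 14, 18, 200] [217.565, 182.51] ((217.60975646972656, 182.51219177246094), (13.03092098236084, 16.123004913330078), 6.34019136428833) glass@.0787 [0.5138 0.1247 0.0787] strip@.1086 [0.5107 0.1221 0.1086]
amber [227, 180, 6, 20, 30] [230.56666666666666, 189.6] ((230.48446655273438, 189.75904846191406), (2.0359463691711426, 19.646883010864258), 14.743562698364258) glass@.0787 [0.4994 0.0972 0.0787] strip@.1086 [0.497  0.0958 0.1086]
S strip ((326.58233642578125, 237.87059020996094), (19.711000442504883, 3.7581284046173096), 32.47119140625)
```

```bash
cat >> h.py <<'E'
from scipy.spatial.transform import Rotation as Ro
def axes(yaw,tilt): # tilt>0: tool points down and away along heading yaw
    y,t=np.radians([yaw,tilt]);h=np.array([np.cos(y),np.sin(y),0]);z=np.sin(t)*h-np.cos(t)*np.array([0,0,1.])
    yy=np.array([np.sin(y),-np.cos(y),0]);return np.c_[np.cross(yy,z),yy,z]
def delta(p,R,flip=False,ref=None):
    from plant import sense
    s=sense();p0,q=ref if ref else (s["eef_pos"],s["tool_rot"])
    R0=Ro.from_quat(np.roll(q,-1)).as_matrix()
    if flip:R=R@np.diag([-1,-1,1])
    print("shift",(R0.T@(np.array(p)-p0)).round(4),"rotvec",np.degrees(Ro.from_matrix(R0.T@R).as_rotvec()).round(2),"t",s["time"],"pos",s["eef_pos"].round(4),"q",s["joint_positions"].round(2),"F",s["contact_force"].round(2),"w",round(s["gripper_width"],4),"g",round(float(np.max(s["grasp_force"])),1))
E
python3 - <<'E'
from h import *
np.set_printoptions(precision=4,suppress=True)
d=pickle.load(open("cams.pkl","rb"));T,S=d["top"],d["scene"]
w=mask(T,(0,0,170),(180,60,255),(480,220,640,360));w=cv2.morphologyEx(w,cv2.MORPH_OPEN,np.ones((9,9)))
w|=mask(T,(45,120,40),(80,255,255),(520,230,620,350))
q=quad(w);P=np.array([onz(T,p,.014) for p in q]);print(q.tolist(),P[:,:2],np.linalg.norm(np.roll(P,-1,0)-P,axis=1),P.mean(0))
a=onz(T,(361.4,159),.014);b=onz(T,(392.2,226.6),.014);print(a,b,np.linalg.norm(a-b),(a+b)/2)
z=axes(-13.4,35)[:,2];mid=np.array([.5529,.2697,.0759]);print("pre",mid-.12*z)
delta(mid-.12*z+[0,0,.04],axes(-13.4,35));delta(mid-.12*z,axes(-13.4,35),True)
E
```

```text
[[390, 224], [345, 213], [360, 156], [407, 181]] [[ 0.4335 -0.2613]
 [ 0.4565 -0.1595]
 [ 0.5873 -0.1938]
 [ 0.5319 -0.3008]] [0.1043 0.1352 0.1206 0.106 ] [ 0.5023 -0.2289  0.014 ]
[ 0.5804 -0.1969  0.014 ] [ 0.4278 -0.2662  0.014 ] 0.1676685085019302 [ 0.5041 -0.2316  0.014 ]
pre [0.4859 0.2857 0.1742]
shift [ 0.5463 -0.6633  0.0319] rotvec [-9.11 34.22 28.65] t 0.1 pos [ 0.1465 -0.5038  0.2452] q [-1.43  0.34  1.52  0.    1.28 -0.15] F [-0.03 -0.04  0.33] w 0.0919 g 0.0
shift [ 0.5463 -0.6633  0.0719] rotvec [ -45.52  -12.12 -144.33] t 0.1 pos [ 0.1465 -0.5038  0.2452] q [-1.43  0.34  1.52  0.    1.28 -0.15] F [-0.03 -0.04  0.33] w 0.0919 g 0.0
```

Stage centre from the base corners is (0.504, -0.232), and from the guides about (0.5045, -0.231), so they agree. The two filters measure 149.9 mm apart, against 150 mm given. Moving to above the rack.

```bash
python3 -m creep '0.05 -0.015 -0.005 0 0 0 0.0918; 0.1 -0.03 -0.01 0 0 0 0.0918; 0.145 -0.04 -0.015 0 0 0 0.0918; 0.19 -0.055 -0.02 0 0 0 0.0918; 0.235 -0.07 -0.02 0 0 0 0.0918'
python3 -m creep '0.02 -0.04 0 0 0 0 0.0918; 0.04 -0.08 0 0 0 0 0.0918; 0.06 -0.12 0 0 0 0 0.0918; 0.08 -0.16 0 0 0 0 0.0918; 0.1 -0.2 0 0 0 0 0.0918'
python3 -m creep '0.02 -0.04 0 0 0 0 0.0918; 0.04 -0.08 0 0 0 0 0.0918; 0.06 -0.12 0 0 0 0 0.0918; 0.08 -0.16 0 0 0 0 0.0918; 0.1 -0.2 0 0 0 0 0.0918'
cat >g.py <<'E'
from h import *
R=axes(-13.4,35);z=R[:,2];mid=np.array([.5529,.2697,.0759])
delta(mid-.12*z+[0,0,.04],R);delta(mid-.12*z,R);delta(mid,R)
E
python3 g.py
```

```text
time: 0.6
eef_pos: [0.3542, -0.3702, 0.2662]
tool_rot: [0.0, 0.99, 0.141, 0.0]
contact_force: [0.3, -1.2, 0.2]
gripper_width: 0.0918
grasp_force: 0.0
time: 1.1
eef_pos: [0.3927, -0.1495, 0.2655]
tool_rot: [-0.0, 0.99, 0.141, -0.0]
contact_force: [1.1, -0.1, -0.8]
gripper_width: 0.0916
grasp_force: 0.0
time: 1.6
eef_pos: [0.4329, 0.0704, 0.2656]
tool_rot: [0.0, 0.99, 0.141, -0.0]
contact_force: [0.1, -0.1, 0.1]
gripper_width: 0.0918
grasp_force: 0.0
shift [ 0.111  -0.1919  0.0513] rotvec [-9.03 34.22 28.67] t 1.6 pos [0.4329 0.0704 0.2656] q [-0.01  0.17  1.71 -0.    1.27  1.27] F [ 0.1  -0.07  0.11] w 0.0918 g 0.0
shift [ 0.111  -0.1919  0.0913] rotvec [-9.03 34.22 28.67] t 1.6 pos [0.4329 0.0704 0.2656] q [-0.01  0.17  1.71 -0.    1.27  1.27] F [ 0.1  -0.07  0.11] w 0.0918 g 0.0
shift [ 0.1709 -0.1579  0.1896] rotvec [-9.03 34.22 28.67] t 1.6 pos [0.4329 0.0704 0.2656] q [-0.01  0.17  1.71 -0.    1.27  1.27] F [ 0.1  -0.07  0.11] w 0.0918 g 0.0
```

```bash
python3 -m creep '0.022 -0.039 0.01 -1.6 6 5 0.0918; 0.045 -0.078 0.02 -3.2 12 10 0.0918; 0.067 -0.116 0.03 -4.8 18 15 0.0918; 0.09 -0.155 0.04 -6.4 24 20 0.0918; 0.111 -0.192 0.05 -8 30 25 0.0918'
python3 -m creep '0 0 0 0 0 0 0.0918; 0 0 0 0 0 0 0.0918'
python3 g.py
```

```text
time: 2.1
eef_pos: [0.4771, 0.2406, 0.2242]
tool_rot: [0.033, 0.976, -0.04, 0.214]
contact_force: [0.1, -0.4, 0.3]
gripper_width: 0.0921
grasp_force: 0.0
time: 2.3
eef_pos: [0.4768, 0.2394, 0.2239]
tool_rot: [0.034, 0.976, -0.038, 0.211]
contact_force: [0.1, -0.7, -0.3]
gripper_width: 0.0922
grasp_force: 0.0
shift [ 0.0016 -0.0473  0.0088] rotvec [-1.69 10.23  8.69] t 2.3 pos [0.4768 0.2394 0.2239] q [ 0.47  0.24  1.82 -0.38  0.77  2.34] F [ 0.1  -0.7  -0.27] w 0.0922 g 0.0
shift [-0.015  -0.0493  0.0452] rotvec [-1.69 10.23  8.69] t 2.3 pos [0.4768 0.2394 0.2239] q [ 0.47  0.24  1.82 -0.38  0.77  2.34] F [ 0.1  -0.7  -0.27] w 0.0922 g 0.0
shift [ 0.0059 -0.0442  0.1632] rotvec [-1.69 10.23  8.69] t 2.3 pos [0.4768 0.2394 0.2239] q [ 0.47  0.24  1.82 -0.38  0.77  2.34] F [ 0.1  -0.7  -0.27] w 0.0922 g 0.0
```

```bash
python3 -m creep '-0.004 -0.016 0.01 -0.5 3.3 2.8 0.0918; -0.008 -0.033 0.025 -1.1 6.7 5.7 0.0918; -0.015 -0.049 0.045 -1.7 10.2 8.7 0.0918; -0.015 -0.049 0.045 -1.7 10.2 8.7 0.0918; -0.015 -0.049 0.045 -1.7 10.2 8.7 0.0918'
python3 g.py
python3 - <<'E'
from h import *; from plant import *
for n,b in(("top",(90,90,350,285)),("scene",(230,150,430,300))):
    c=read_camera(n);cv2.imwrite(f"pics/{n}_pre.png",cv2.resize(c["img"][b[1]:b[3],b[0]:b[2]],None,fx=3,fy=3))
E
```

```text
time: 2.8
eef_pos: [0.4867, 0.2839, 0.1741]
tool_rot: [0.036, 0.947, -0.113, 0.298]
contact_force: [0.5, 0.3, 0.5]
gripper_width: 0.0918
grasp_force: 0.0
shift [ 0.0221 -0.0014 -0.0335] rotvec [ 0.17  0.02 -0.13] t 2.8 pos [0.4867 0.2839 0.1741] q [ 0.62  0.37  1.88 -0.83  0.63  3.05] F [0.53 0.26 0.54] w 0.0918 g 0.0
shift [-0.0009 -0.0015 -0.0007] rotvec [ 0.17  0.02 -0.13] t 2.8 pos [0.4867 0.2839 0.1741] q [ 0.62  0.37  1.88 -0.83  0.63  3.05] F [0.53 0.26 0.54] w 0.0918 g 0.0
shift [-0.0008 -0.0018  0.1193] rotvec [ 0.17  0.02 -0.13] t 2.8 pos [0.4867 0.2839 0.1741] q [ 0.62  0.37  1.88 -0.83  0.63  3.05] F [0.53 0.26 0.54] w 0.0918 g 0.0
```

View pics/scene_pre.png

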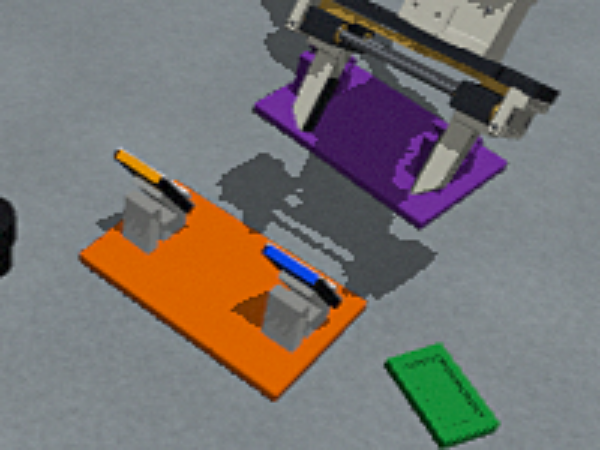

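Joints 4 and 6 are close to their limits (j4 -0.83 of -1, j6 3.05 of 3.11), and advancing would drive j4 past its limit. I'll use a 25° tilt instead, which keeps the same closing line. The frame is still untouched at crop (300,275).

```bash
sed -i 's/axes(-13.4,35)/axes(-13.4,25)/' g.py; python3 g.py
```

```text
shift [ 0.0414 -0.0014 -0.0307] rotvec [  0.07 -10.07  -0.25] t 2.9 pos [0.4875 0.284  0.1757] q [ 0.62  0.37  1.88 -0.83  0.63  3.05] F [ 0.06 -0.42  0.73] w 0.0915 g 0.0
shift [ 0.0184 -0.0014  0.002 ] rotvec [  0.07 -10.07  -0.25] t 2.9 pos [0.4875 0.284  0.1757] q [ 0.62  0.37  1.88 -0.83  0.63  3.05] F [ 0.06 -0.42  0.73] w 0.0915 g 0.0
shift [-0.0025 -0.0015  0.1202] rotvec [  0.07 -10.07  -0.25] t 2.9 pos [0.4875 0.284  0.1757] q [ 0.62  0.37  1.88 -0.83  0.63  3.05] F [ 0.06 -0.42  0.73] w 0.0915 g 0.0
```

```bash
python3 -m creep '0.009 -0.001 0.001 0 -5 0 0.0918; 0.018 -0.0015 0.002 0 -10 0 0.0918; 0.018 -0.0015 0.002 0 -10 0 0.0918'
python3 -m creep '0 0 0.02 0 0 0 0.0918; 0 0 0.04 0 0 0 0.0918; 0 0 0.06 0 0 0 0.0918; 0 0 0.06 0 0 0 0.0918; 0 0 0.06 0 0 0 0.0918'
python3 g.py
```

```text
time: 3.2
eef_pos: [0.5062, 0.2821, 0.1872]
tool_rot: [0.023, 0.969, -0.118, 0.217]
contact_force: [0.3, 0.3, 0.2]
gripper_width: 0.0917
grasp_force: 0.0
time: 3.7
eef_pos: [0.5271, 0.2763, 0.1298]
tool_rot: [0.025, 0.969, -0.116, 0.216]
contact_force: [0.1, 0.3, 0.8]
gripper_width: 0.092
grasp_force: 0.0
shift [ 0.0185  0.0004 -0.0961] rotvec [ 0.04 -0.12 -0.24] t 3.7 pos [0.5271 0.2763 0.1298] q [ 0.5   0.48  1.76 -0.5   0.63  2.68] F [0.1  0.3  0.78] w 0.092 g 0.0
shift [ 0.0015  0.0005 -0.0599] rotvec [ 0.04 -0.12 -0.24] t 3.7 pos [0.5271 0.2763 0.1298] q [ 0.5   0.48  1.76 -0.5   0.63  2.68] F [0.1  0.3  0.78] w 0.092 g 0.0
shift [0.0013 0.0004 0.0601] rotvec [ 0.04 -0.12 -0.24] t 3.7 pos [0.5271 0.2763 0.1298] q [ 0.5   0.48  1.76 -0.5   0.63  2.68] F [0.1  0.3  0.78] w 0.092 g 0.0
```

```bash
python3 -m creep '0 0 0.02 0 0 0 0.0918; 0.001 0 0.04 0 0 0 0.0918; 0.001 0 0.06 0 0 0 0.0918; 0.001 0 0.06 0 0 0 0.0918; 0.001 0 0.06 0 0 0 0.0918'
python3 g.py | tail -1
python3 -m creep '0 0 0 0 0 0 0.07; 0 0 0 0 0 0 0.06; 0 0 0 0 0 0 0.055; 0 0 0 0 0 0 0.052; 0 0 0 0 0 0 0.052'
```

```text
time: 4.2
eef_pos: [0.553, 0.2709, 0.0767]
tool_rot: [0.025, 0.969, -0.116, 0.216]
contact_force: [1.0, -0.3, -0.3]
gripper_width: 0.0921
grasp_force: 0.0
shift [-0.0002  0.0012  0.0008] rotvec [-0.03 -0.14 -0.23] t 4.2 pos [0.553  0.2709 0.0767] q [ 0.46  0.58  1.76 -0.57  0.53  2.73] F [ 1.03 -0.34 -0.34] w 0.0921 g 0.0
time: 4.7
eef_pos: [0.5531, 0.2708, 0.0758]
tool_rot: [0.025, 0.969, -0.116, 0.216]
contact_force: [-0.3, -0.3, -0.8]
gripper_width: 0.0565
grasp_force: 0.0
```

```bash
python3 -m creep '0 0.001 0 0 0 0 0.053; 0 0.001 0 0 0 0 0.052; 0 0.001 0 0 0 0 0.052'
python3 -m creep '0 0 0 0 0 0 0.049; 0 0 0 0 0 0 0.047; 0 0 0 0 0 0 0.046'
python3 -m creep '0 0 0 0 0 0 0.046; 0 0 0 0 0 0 0.044; 0 0 0 0 0 0 0.044'
```

```text
time: 5.0
eef_pos: [0.5528, 0.2697, 0.0756]
tool_rot: [0.025, 0.969, -0.116, 0.216]
contact_force: [0.3, -0.5, 0.7]
gripper_width: 0.0523
grasp_force: 0.0
time: 5.3
eef_pos: [0.553, 0.2699, 0.0757]
tool_rot: [0.025, 0.969, -0.116, 0.216]
contact_force: [1.5, 1.1, -0.1]
gripper_width: 0.0496
grasp_force: 30.0
time: 5.6
eef_pos: [0.553, 0.2698, 0.0757]
tool_rot: [0.025, 0.969, -0.116, 0.216]
contact_force: [1.2, 1.9, 0.6]
gripper_width: 0.0494
grasp_force: 30.0
```

Gripped at 30 N and 49.5 mm. Now drawing it up along the frame's +x, which is (0.866, 0, -0.5) in tool axes.

```bash
python3 -m creep '0.0035 0 -0.002 0 0 0 0.044; 0.007 0 -0.004 0 0 0 0.044; 0.0104 0 -0.006 0 0 0 0.044; 0.0139 0 -0.008 0 0 0 0.044; 0.0173 0 -0.01 0 0 0 0.044'
python3 -m creep '0.005 0 -0.003 0 0 0 0.044; 0.0104 0 -0.006 0 0 0 0.044; 0.0156 0 -0.009 0 0 0 0.044; 0.0208 0 -0.012 0 0 0 0.044; 0.026 0 -0.015 0 0 0 0.044'
python3 -m creep '0 0 -0.02 0 0 0 0.044; 0 0 -0.045 0 0 0 0.044; 0 0 -0.07 0 0 0 0.044; 0 0 -0.1 0 0 0 0.044; 0 0 -0.13 0 0 0 0.044'
cat > pl.py <<'E'
from h import *
import sys
R=axes(-16,-30);z=float(sys.argv[1]) if len(sys.argv)>1 else .2
delta([.504,-.2312,z],R)
E
python3 pl.py
```

```text
time: 6.1
eef_pos: [0.5641, 0.2669, 0.0923]
tool_rot: [0.025, 0.969, -0.116, 0.216]
contact_force: [-0.3, -0.2, -1.3]
gripper_width: 0.0496
grasp_force: 30.0
time: 6.6
eef_pos: [0.5809, 0.2629, 0.1171]
tool_rot: [0.025, 0.969, -0.116, 0.216]
contact_force: [0.6, -0.4, -1.0]
gripper_width: 0.0499
grasp_force: 30.0
time: 7.1
eef_pos: [0.5264, 0.2756, 0.2354]
tool_rot: [0.025, 0.969, -0.116, 0.215]
contact_force: [0.7, -0.0, -2.3]
gripper_width: 0.0492
grasp_force: 30.0
shift [0.0736 0.4979 0.0726] rotvec [ 1.000e-02 -5.505e+01  2.490e+00] t 7.1 pos [0.5264 0.2756 0.2354] q [ 0.5   0.34  1.64 -0.38  0.86  2.51] F [ 0.72 -0.01 -2.27] w 0.0492 g 30.0
```

```bash
python3 -m creep '0 0.03 0 0 0 0 0.044; 0 0.065 0 0 0 0 0.044; 0 0.1 0 0 0 0 0.044; 0 0.135 0 0 0 0 0.044; 0 0.17 0 0 0 0 0.044'
python3 -m creep '0 0.035 0 0 0 0 0.044; 0 0.07 0 0 0 0 0.044; 0 0.105 0 0 0 0 0.044; 0 0.14 0 0 0 0 0.044; 0 0.17 0 0 0 0 0.044'
python3 -m creep '0 0.035 0 0 -5 0 0.044; 0 0.07 0 0 -11 0 0.044; 0 0.1 0 0 -17 0 0.044; 0 0.13 0 0 -23 1 0.044; 0 0.15 0 0 -28 1 0.044'
python3 -m creep '0 0 0 0 -5 0 0.044; 0 0 0 0 -10 0.5 0.044; 0 0 0 0 -15 1 0.044; 0 0 0 0 -20 1.5 0.044; 0 0 0 0 -24 1.5 0.044'
python3 pl.py .13
```

```text
time: 7.6
eef_pos: [0.4865, 0.1093, 0.2345]
tool_rot: [0.025, 0.969, -0.115, 0.216]
contact_force: [0.0, 0.5, -1.2]
gripper_width: 0.0492
grasp_force: 30.0
time: 8.1
eef_pos: [0.4465, -0.0562, 0.2343]
tool_rot: [0.025, 0.969, -0.116, 0.216]
contact_force: [1.3, -0.6, -0.9]
gripper_width: 0.0495
grasp_force: 30.0
time: 8.6
eef_pos: [0.4116, -0.2029, 0.2342]
tool_rot: [-0.006, 0.991, -0.128, -0.026]
contact_force: [-0.5, -0.2, -1.8]
gripper_width: 0.0495
grasp_force: 30.0
time: 9.1
eef_pos: [0.4123, -0.2008, 0.2336]
tool_rot: [-0.032, 0.963, -0.135, -0.232]
contact_force: [-0.1, 0.0, -1.1]
gripper_width: 0.0499
grasp_force: 30.0
shift [0.1331 0.0038 0.0484] rotvec [ 0.07 -2.95 -0.04] t 9.1 pos [ 0.4123 -0.2008  0.2336] q [-0.54  0.5   1.4  -0.12  1.7   1.32] F [-0.06  0.03 -1.14] w 0.0499 g 30.0
```

```bash
python3 -m creep '0.027 0.001 0.01 0 -1 0 0.044; 0.053 0.002 0.02 0 -2 0 0.044; 0.08 0.003 0.03 0 -3 0 0.044; 0.107 0.004 0.04 0 -3 0 0.044; 0.133 0.004 0.048 0 -3 0 0.044'
python3 -m creep '0 0 0 0 0 0 0.044; 0 0 0 0 0 0 0.044'
python3 - <<'E'
from h import *; from plant import *
o=[]
d={}
for n,b in(("top",(340,110,460,240)),("scene",(100,90,230,220))):
    c=read_camera(n);d[n]=c;i=cv2.resize(c["img"][b[1]:b[3],b[0]:b[2]],(400,int(400*(b[3]-b[1])/(b[2]-b[0]))),interpolation=cv2.INTER_NEAREST);o.append(np.pad(i,((0,440-i.shape[0]),(0,0),(0,0))))
pickle.dump(d,open("cams2.pkl","wb"));cv2.imwrite("pics/over.png",np.hstack(o))
E
python3 pl.py .13
```

```text
time: 9.6
eef_pos: [0.5046, -0.2317, 0.1293]
tool_rot: [-0.035, 0.957, -0.135, -0.256]
contact_force: [-0.0, -0.2, -0.8]
gripper_width: 0.0494
grasp_force: 30.0
time: 9.8
eef_pos: [0.5036, -0.2313, 0.1303]
tool_rot: [-0.035, 0.957, -0.135, -0.256]
contact_force: [0.2, 0.1, -0.4]
gripper_width: 0.0496
grasp_force: 30.0
shift [ 0.0011 -0.0003  0.0012] rotvec [ 0.08 -0.15 -0.06] t 9.9 pos [ 0.5036 -0.2314  0.1316] q [-0.51  0.8   1.15 -0.11  1.7   1.36] F [-0.37 -0.01 -1.75] w 0.0498 g 30.0
```

View pics/over.png

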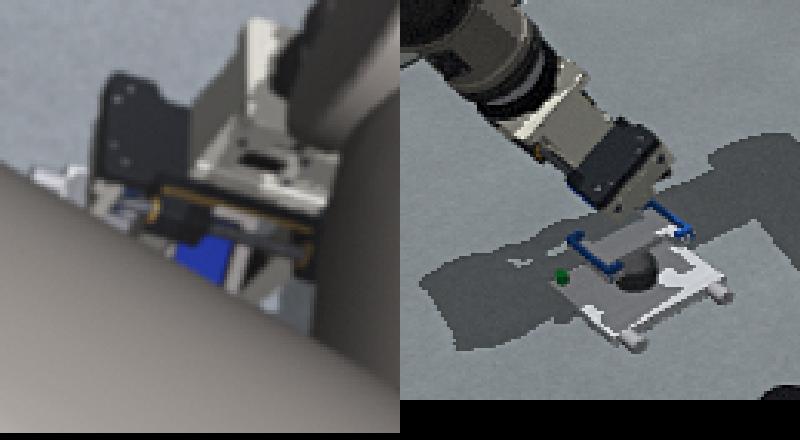

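The top view shows only part of the held frame, with glass near crop (205,260) and its robot-side end near (265,290). I'll zoom in to check the grip offset.

```bash
python3 - <<'E'
from h import *
d=pickle.load(open("cams2.pkl","rb"));T=d["top"]
b=(380,165,440,210);i=cv2.resize(T["img"][b[1]:b[3],b[0]:b[2]],None,fx=13,fy=13,interpolation=cv2.INTER_CUBIC)
R=axes(-16,0);R=np.c_[R[:,0],-R[:,1],[0,0,1]]
c=np.array([.504,-.2312,.1305])
P=[proj(T,c+R@np.array(v)) for v in((-.04,.025,.005),(-.04,-.025,.005),(.04,-.025,.005),(.04,.025,.005))]
pts=np.array([[(p[0]-b[0]+.5)*13,(p[1]-b[1]+.5)*13] for p in P]).astype(np.int32);print(P)
cv2.polylines(i,[pts],True,(0,255,255),1);cv2.imwrite("pics/zoom.png",i)
E
```

```text
[array([381.2716932 , 203.98427998]), array([406.26317274, 211.60817582]), array([417.21252985, 172.1056379 ]), array([392.3935216 , 164.57856773])]
```

View pics/zoom.png

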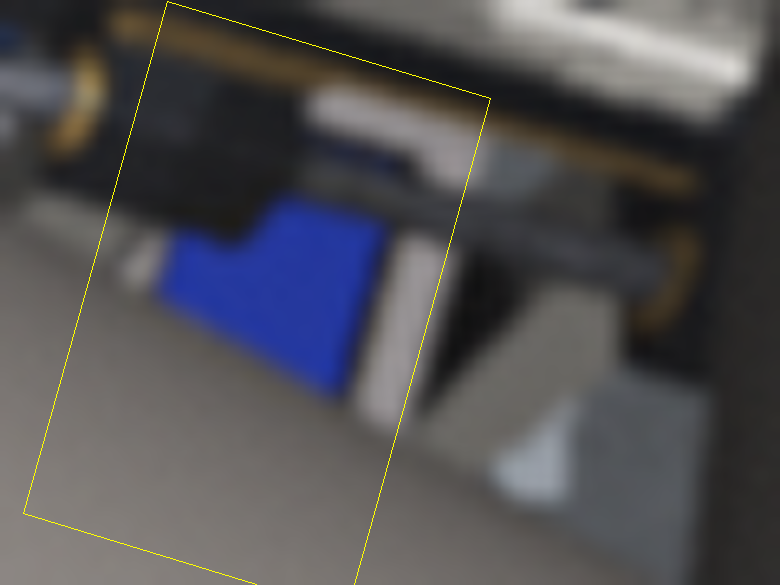

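The held frame agrees with the predicted outline in yaw and lateral position; the side bezel's edge lies on the line at (455,250). Along its length it agrees within about 2 mm. Lowering now: world down is (0.5, 0, 0.866) in tool axes.

```bash
python3 -m creep '0.005 0 0.009 0 0 0 0.044; 0.01 0 0.017 0 0 0 0.044; 0.015 0 0.026 0 0 0 0.044; 0.02 0 0.035 0 0 0 0.044; 0.022 0 0.038 0 0 0 0.044'
python3 -m creep '0 0 0 0 0 0 0.044; 0 0 0 0 0 0 0.044'
python3 pl.py .075
python3 -m creep '0.0005 0 0.0009 0 0 0 0.044; 0.001 0 0.0017 0 0 0 0.044; 0.0015 0 0.0026 0 0 0 0.044; 0.002 0 0.0035 0 0 0 0.044; 0.0025 0 0.0043 0 0 0 0.044'
python3 pl.py .075
python3 -m creep '0.0005 0 0.0009 0 0 0 0.044; 0.001 0 0.0017 0 0 0 0.044; 0.0015 0 0.0026 0 0 0 0.044; 0.0015 0 0.0026 0 0 0 0.044'
```

```text
time: 10.4
eef_pos: [0.5031, -0.231, 0.0849]
tool_rot: [-0.036, 0.956, -0.135, -0.257]
contact_force: [-0.2, 0.0, -2.3]
gripper_width: 0.0498
grasp_force: 30.0
time: 10.6
eef_pos: [0.5039, -0.2314, 0.0866]
tool_rot: [-0.035, 0.957, -0.135, -0.256]
contact_force: [-0.5, -0.8, -1.4]
gripper_width: 0.0499
grasp_force: 30.0
shift [ 0.0058 -0.0003  0.0101] rotvec [ 0.08 -0.09 -0.05] t 10.6 pos [ 0.5039 -0.2314  0.0866] q [-0.51  0.85  1.19 -0.11  1.62  1.37] F [-0.46 -0.77 -1.35] w 0.0499 g 30.0
time: 11.1
eef_pos: [0.5038, -0.2314, 0.0815]
tool_rot: [-0.035, 0.957, -0.135, -0.256]
contact_force: [-0.6, -0.7, -1.8]
gripper_width: 0.0502
grasp_force: 30.0
shift [ 0.0034 -0.0003  0.0056] rotvec [ 0.07 -0.08 -0.05] t 11.1 pos [ 0.5038 -0.2314  0.0815] q [-0.51  0.85  1.19 -0.11  1.61  1.37] F [-0.63 -0.65 -1.84] w 0.0502 g 30.0
time: 11.5
eef_pos: [0.5038, -0.2314, 0.0784]
tool_rot: [-0.035, 0.957, -0.135, -0.256]
contact_force: [0.3, -0.0, -1.4]
gripper_width: 0.0502
grasp_force: 30.0
```

```bash
python3 -m creep '0.0005 0 0.0009 0 0 0 0.044; 0.001 0 0.0017 0 0 0 0.044; 0.001 0 0.0017 0 0 0 0.044; 0.001 0 0.0017 0 0 0 0.044' | grep -E "eef|contact"
python3 -m creep '0.0005 0 0.0009 0 0 0 0.044; 0.001 0 0.0017 0 0 0 0.044; 0.001 0 0.0017 0 0 0 0.044; 0.001 0 0.0017 0 0 0 0.044' | grep -E "eef|contact"
```

```text
eef_pos: [0.5038, -0.2314, 0.0766]
contact_force: [-0.9, 0.1, -0.9]
eef_pos: [0.5039, -0.2314, 0.0746]
contact_force: [0.2, 0.3, -0.6]
```

```bash
python3 -m creep '0.0005 0 0.0009 0 0 0 0.044; 0.001 0 0.0017 0 0 0 0.044; 0.001 0 0.0017 0 0 0 0.044; 0.001 0 0.0017 0 0 0 0.044' | grep -E "eef|contact"
```

```text
eef_pos: [0.5039, -0.2314, 0.0726]
contact_force: [-0.3, -0.3, -0.8]
```

```bash
python3 -m creep '0.0005 0 0.0009 0 0 0 0.044; 0.001 0 0.0017 0 0 0 0.044; 0.001 0 0.0017 0 0 0 0.044; 0.001 0 0.0017 0 0 0 0.044' | grep -E "eef|contact"
python3 -m creep '0.0005 0 0.0009 0 0 0 0.044; 0.001 0 0.0017 0 0 0 0.044; 0.001 0 0.0017 0 0 0 0.044; 0.001 0 0.0017 0 0 0 0.044' | grep -E "eef|contact"
```

```text
eef_pos: [0.5039, -0.2314, 0.0707]
contact_force: [-0.1, 0.1, -1.1]
eef_pos: [0.5039, -0.2314, 0.0687]
contact_force: [0.2, -0.3, -0.8]
```

```bash
python3 -m creep '0.0005 0 0.0009 0 0 0 0.044; 0.001 0 0.0017 0 0 0 0.044; 0.001 0 0.0017 0 0 0 0.044; 0.001 0 0.0017 0 0 0 0.044' | grep -E "eef|contact"
python3 -m creep '0.0005 0 0.0009 0 0 0 0.044; 0.001 0 0.0017 0 0 0 0.044; 0.001 0 0.0017 0 0 0 0.044; 0.001 0 0.0017 0 0 0 0.044' | grep -E "eef|contact"
```

```text
eef_pos: [0.504, -0.2315, 0.0668]
contact_force: [0.2, 0.2, -0.8]
eef_pos: [0.504, -0.2315, 0.0649]
contact_force: [-0.0, -0.1, 2.3]
```

Contact: Fz rose about 3.2 N with the frame's underside at about 61.5 mm. I'll check that it is the seat and not a guide top.

```bash
python3 - <<'E'
from h import *; from plant import *
o=[]
s=sense();print(s["contact_force"],s["wrist_torque"],s["eef_pos"])
d={}
for n,b in(("top",(380,160,430,220)),("scene",(140,135,210,190))):
    c=read_camera(n);d[n]=c;i=cv2.resize(c["img"][b[1]:b[3],b[0]:b[2]],(400,int(400*(b[3]-b[1])/(b[2]-b[0]))),interpolation=cv2.INTER_CUBIC);o.append(np.pad(i,((0,480-i.shape[0]),(0,0),(0,0))))
pickle.dump(d,open("cams3.pkl","wb"));cv2.imwrite("pics/seat.png",np.hstack(o))
E
```

```text
[-0.02355164 -0.09971791  2.25298731] [ 0.10964221 -0.18468996 -0.01906211] [ 0.50396546 -0.23145481  0.0649102 ]
```

View pics/seat.png

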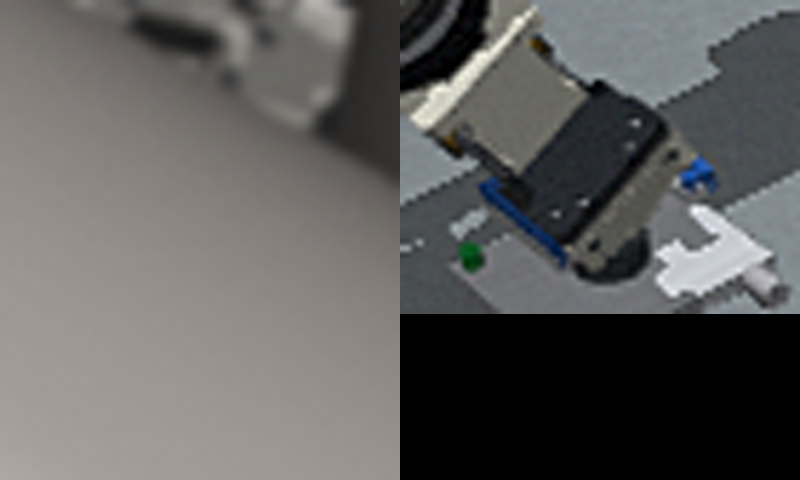

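The gripper hides the frame; only the guide ends show at crop (525,220) and (700,175). I'll use the wrist moment instead and compare it just lifted against in contact.

```bash
cat > f.py <<'E'
from plant import *
s=sense();print(s["contact_force"].round(2),s["wrist_torque"].round(3),s["eef_pos"].round(4),s["time"])
E
python3 -m creep '-0.001 0 -0.0017 0 0 0 0.044; -0.002 0 -0.0035 0 0 0 0.044; -0.002 0 -0.0035 0 0 0 0.044' >/dev/null; python3 f.py
for i in 1 2 3; do python3 -m creep '0 0 0 0 0 0 0.044' >/dev/null; python3 f.py; done
python3 -m creep '0.0005 0 0.0009 0 0 0 0.044; 0.001 0 0.0017 0 0 0 0.044; 0.0015 0 0.0026 0 0 0 0.044; 0.002 0 0.0035 0 0 0 0.044; 0.002 0 0.0035 0 0 0 0.044' >/dev/null; python3 f.py
for i in 1 2 3; do python3 -m creep '0 0 0 0 0 0 0.044' >/dev/null; python3 f.py; done
```

```text
[ 0.33 -0.21 -2.15] [-0.075 -0.403 -0.058] [ 0.5041 -0.2315  0.0689] 14.7
[-1.23  0.04 -1.12] [-0.076 -0.436 -0.032] [ 0.5039 -0.2314  0.0687] 14.8
[ 0.51 -0.9  -0.55] [-0.098 -0.408 -0.025] [ 0.5039 -0.2314  0.0686] 14.9
[-0.4   0.03 -2.1 ] [-0.078 -0.406  0.019] [ 0.5039 -0.2314  0.0687] 15.0
[0.13 0.73 1.43] [ 0.06  -0.087 -0.035] [ 0.504  -0.2314  0.0649] 15.5
[-0.69  0.65  2.05] [ 0.137 -0.217 -0.018] [ 0.504  -0.2314  0.065 ] 15.6
[0.4  1.69 2.28] [ 0.069 -0.124  0.033] [ 0.504  -0.2315  0.065 ] 15.7
[0.27 0.54 2.23] [ 0.088 -0.152 -0.033] [ 0.504  -0.2315  0.0649] 15.8
```

```bash
python3 - <<'E'
from h import *
d=pickle.load(open("cams.pkl","rb"));T,S=d["top"],d["scene"]
def bl(c): i=c["img"].astype(float); return i[...,0]-i[...,2]  # blue minus red
def edge(c,cols,r0,r1,up):
    B=bl(c);pts=[]
    for u in cols:
        col=B[r0:r1,u];k=col.argmax() ;th=45
        rng=range(0,len(col)-1) if up else range(len(col)-1,0,-1)
        for r in rng:
            n=r+1 if up else r-1
            if col[r]<th<=col[n]:
                f=(th-col[r])/(col[n]-col[r]);pts.append((u,r0+r+(f if up else -f)));break
    return np.array(pts)
t=edge(T,range(366,394),200,226,False);s=edge(S,range(182,196),145,170,True)
lt=np.polyfit(t[:,0],t[:,1],1);ls=np.polyfit(s[:,0],s[:,1],1);print(lt,ls,np.abs(np.polyval(lt,t[:,0])-t[:,1]).max(),np.abs(np.polyval(ls,s[:,0])-s[:,1]).max())
for h in np.arange(.05,.082,.004):
    e=[]
    for u in(370,380,390):
        p=proj(S,onz(T,(u,np.polyval(lt,u)),h));e.append(p[1]-np.polyval(ls,p[0]))
    print(round(h,3),np.round(e,2))
g=[rect(mask(c,(45,120,40),(80,255,255),b))[0] for c,b in((T,(575,320,600,345)),(S,(215,255,240,285)))];print("green dot",g,tri(T,g[0],S,g[1]))
E
```

```text
[ 0.30595717 96.46578026] [ 0.73284745 20.76286828] 0.1799718918553026 0.18842445350878734
0.05 [6.6  6.55 6.5 ]
0.054 [5.46 5.42 5.39]
0.058 [4.32 4.29 4.27]
0.062 [3.16 3.15 3.14]
0.066 [2.01 2.   2.  ]
0.07 [0.84 0.85 0.86]
0.074 [-0.33 -0.31 -0.28]
0.078 [-1.51 -1.47 -1.44]
green dot [(389.0, 221.5), (151.5, 179.0)] [ 0.46382948 -0.32612331 -0.06368592]
```

The guide tops measure about 70–73 mm, well above the 61.5 mm where the underside met resistance. So the frame is on the seat, between the guides, and the nest carries about 3.3 N. Releasing and retreating.

```bash
python3 -m creep '0 0 0 0 0 0 0.05; 0 0 0 0 0 0 0.053; 0 0 0 0 0 0 0.058; 0 0 0 0 0 0 0.065; 0 0 0 0 0 0 0.075'
python3 -m creep '0 0 0 0 0 0 0.085; 0 0 0 0 0 0 0.085; 0 0 0 0 0 0 0.085; 0 0 0 0 0 0 0.085'
python3 -m creep '0 0 -0.01 0 0 0 0.085; 0 0 -0.03 0 0 0 0.085; 0 0 -0.06 0 0 0 0.085; 0 0 -0.09 0 0 0 0.085; 0 0 -0.13 0 0 0 0.085'
python3 -m creep '-0.03 0.03 -0.04 0 0 0 0.085; -0.06 0.06 -0.08 0 0 0 0.085; -0.08 0.09 -0.1 0 0 0 0.085; -0.1 0.12 -0.12 0 0 0 0.085; -0.12 0.15 -0.13 0 0 0 0.085'
python3 - <<'E'
from h import *; from plant import *
o=[]
for n,b in(("top",(340,150,430,240)),("scene",(130,130,220,220))):
    c=read_camera(n);o.append(cv2.resize(c["img"][b[1]:b[3],b[0]:b[2]],(400,400),interpolation=cv2.INTER_CUBIC))
cv2.imwrite("pics/done.png",np.hstack(o))
E
```

```text
time: 16.3
eef_pos: [0.5039, -0.2315, 0.0647]
tool_rot: [-0.035, 0.957, -0.135, -0.256]
contact_force: [0.4, -0.2, -0.9]
gripper_width: 0.0686
grasp_force: 0.0
time: 16.7
eef_pos: [0.504, -0.2315, 0.0648]
tool_rot: [-0.035, 0.957, -0.135, -0.256]
contact_force: [0.2, -0.2, -0.4]
gripper_width: 0.0848
grasp_force: 0.0
time: 17.2
eef_pos: [0.5664, -0.249, 0.1786]
tool_rot: [-0.036, 0.956, -0.135, -0.256]
contact_force: [0.9, -0.6, -0.4]
gripper_width: 0.085
grasp_force: 0.0
time: 17.7
eef_pos: [0.4867, -0.3835, 0.3539]
tool_rot: [-0.034, 0.957, -0.135, -0.254]
contact_force: [-0.0, -1.2, -0.7]
gripper_width: 0.0848
grasp_force: 0.0
```

View pics/done.png

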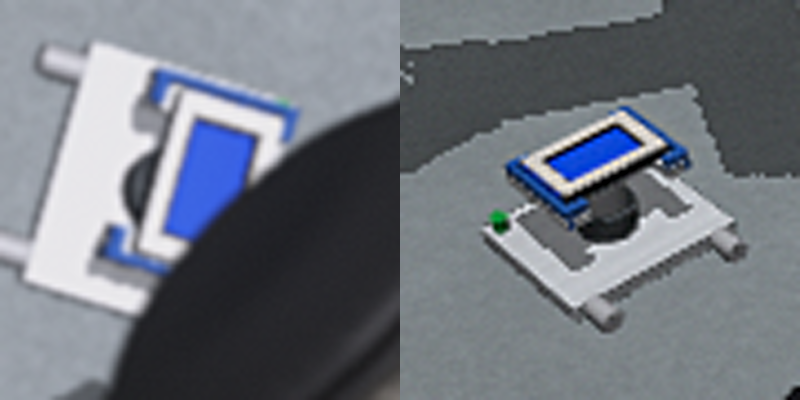

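The frame lies bezel up between the guides (top crop 140–290 × 80–260, scene crop 510–680 × 110–215). I'll clear the arm and triangulate the glass corners to check level and centring.

```bash
python3 -m creep '-0.03 0.04 0 0 0 0 0.085; -0.06 0.08 0 0 0 0 0.085; -0.09 0.11 0 0 0 0 0.085; -0.12 0.14 0 0 0 0 0.085; -0.15 0.17 0 0 0 0 0.085' | head -2
python3 - <<'E'
from h import *; from plant import *
np.set_printoptions(precision=4,suppress=True)
T,S=read_camera("top"),read_camera("scene")
q={}
for n,c,b in(("T",T,(520,230,620,350)),("S",S,(215,210,320,300))):
    m=mask(c,(105,170,150),(130,255,255),b)
    k,l,st,ce=cv2.connectedComponentsWithStats(m);i=1+st[1:,4].argmax();print(n,st[i].tolist(),ce[i])
    q[n]=(quad((l==i).astype(np.uint8)),ce[i])
print("centre",tri(T,q["T"][1],S,q["S"][1]))
for h in(.07,.0725,.075):print(h,onz(T,q["T"][1],h),proj(S,onz(T,q["T"][1],h)))
# corner match: nearest after mapping at z=.0725
X=[]
for p in q["T"][0]:
    e=proj(S,onz(T,p,.0725));s=min(q["S"][0],key=lambda v:np.linalg.norm(v-e));x=tri(T,p,S,s);X.append(x);print(p,s,e,x)
c=[cv2.resize(i["img"][b[1]:b[3],b[0]:b[2]],(400,400),interpolation=cv2.INTER_CUBIC) for i,b in((T,(355,155,415,215+10)),(S,(145,140,205,200)))]
cv2.imwrite("pics/done2.png",np.hstack(c))
E
```

```text
time: 18.3
eef_pos: [0.3148, -0.5098, 0.4259]
T [378, 178, 19, 27, 334] [386.9461 190.997 ]
S [164, 159, 20, 12, 102] [173.3039 164.3431]
centre [ 0.5024 -0.2308  0.0713]
0.07 [ 0.5034 -0.233   0.07  ] [171.9781 164.4664]
0.0725 [ 0.5032 -0.232   0.0725] [172.1776 163.8457]
0.075 [ 0.5029 -0.231   0.075 ] [172.3777 163.2227]
[390 205] [179 159] [176.9224 157.9812] [ 0.4722 -0.2361  0.0698]
[377 201] [183 162] [182.634  162.2648] [ 0.4814 -0.21    0.0737]
[384 177] [168 170] [167.1545 169.9514] [ 0.5321 -0.2247  0.0728]
[397 181] [163 166] [161.4954 165.4251] [ 0.5237 -0.2517  0.0713]
```

View pics/done2.png

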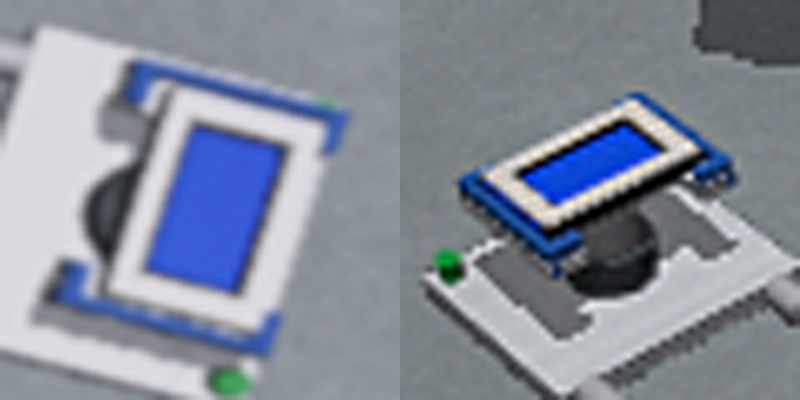

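The glass centre is at (0.502, -0.231, 0.071), with all corners at 70–74 mm: level, seated, bezel up and inside all four guides. Handing in.

```bash
python3 -c "
from plant import *
print(finish_job())"
```

```text
the job is handed in; nothing more can be done
None
```

I laid the blue filter bezel-up in the sprung nest, between the four guides, and handed the job in at about 18 s; the nest was carrying about 3.3 N before I let go of the 30 N grip, and nothing else was touched.

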